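# Sweep the loose bus wheels into the parts pocket

### The job

Three black rubber wheels for a model bus lie loose on the bench. Use the fingers like a broom: sweep them gently along the bench top into the wooden parts pocket until each lies flat and fully inside on the blue floor, then move clear. Only push the wheels, never pinch, press hard on or lift them, and leave the pale wooden blanks, the glue bottle and the white pickup where they stand.

Things in the scene. Friction and masses are not known exactly. Their poses are not given: they have to be found in the camera images.
- pocket: fixed pocket: brown wooden rails 12 mm wide, 24 mm high on three sides of a blue floor level with the bench (no lip). Floor 110 mm deep along its own x, 170 mm wide along y; origin at the floor's middle, bench height, z up. Open at x = -55 mm (the mouth); back rail's inner face x = +55, side rails' y = -85 and +85. Own +x points into the pocket, roughly world +y (within 20 degrees)
- wheel_a_center (a point): centre of a black rubber model-bus wheel with a bright metal hub disc on top, a flat disc 32 mm in diameter and 14 mm thick, 22 g on average, lying flat on the bench; this point lies 7 mm above the bench. To be swept into the pocket
- wheel_b_center (a point): centre of a black rubber model-bus wheel with a bright metal hub disc on top, a flat disc 32 mm in diameter and 14 mm thick, 22 g on average, lying flat on the bench; this point lies 7 mm above the bench. To be swept into the pocket
- wheel_c_center (a point): centre of a black rubber model-bus wheel with a bright metal hub disc on top, a flat disc 32 mm in diameter and 14 mm thick, 22 g on average, lying flat on the bench; this point lies 7 mm above the bench. To be swept into the pocket
- blank_a: pale bare-wood wheel blank, a disc 36 mm in diameter and 20 mm high lying flat on the bench, loose, 20 g; a bystander, not to be moved; origin at the centre of its underside
- blank_b: pale bare-wood wheel blank, a disc 36 mm in diameter and 20 mm high lying flat on the bench, loose, 20 g; a bystander, not to be moved; origin at the centre of its underside
- glue: small white glue bottle with a red nozzle, standing, 28 mm in diameter, 63 mm tall, loose, 30 g; a bystander, not to be moved; origin at the centre of its underside
- pickup: white model pickup truck, 114 mm long (its own x), 46 mm wide, 43 mm high, loose, 150 g; a bystander, not to be moved; origin at the centre of its underside
- wheel_a: the wheel whose centre is wheel_a_center; origin at the centre of its underside, z up
- wheel_b: the wheel whose centre is wheel_b_center; origin at the centre of its underside, z up
- wheel_c: the wheel whose centre is wheel_c_center; origin at the centre of its underside, z up
There are look-alikes about, which are no part of the job. What is shaped like the wheel_b but green is not meant.

How it is judged:
At the end, for the whole second after the job is handed in: Each wheel lies flat (centre below 11 mm) and still (under 0.02 m/s) on the pocket's blue floor between the rails, its centre at least 13 mm inside the mouth line; the blanks, glue bottle and pickup are within 12 mm of where they began (x of wheel_a_center in the frame of pocket between -0.042 and 0.055 m and y of wheel_a_center in the frame of pocket between -0.085 and 0.085 m and height (world z) of each of wheel_a_center, wheel_b_center, wheel_c_center below 0.011 m and linear speed of each of wheel_a, wheel_b, wheel_c below 0.02 m/s and x of wheel_b_center in the frame of pocket between -0.042 and 0.055 m and y of wheel_b_center in the frame of pocket between -0.085 and 0.085 m and x of wheel_c_center in the frame of pocket between -0.042 and 0.055 m and y of wheel_c_center in the frame of pocket between -0.085 and 0.085 m and distance of each of blank_a, blank_b, glue, pickup from where it was at the start of the episode below 0.012 m); the robot touches nothing.
It fails at once if a wheel is lifted off the bench (its centre above 25 mm; 7 mm at rest) (height (world z) of any of wheel_a_center, wheel_b_center, wheel_c_center above 0.025 m).
It fails at once if a wheel is pinched or pressed hard (over 15 N from the fingers) (contact force between the fingers and wheel_a above 15 N or contact force between the fingers and wheel_b above 15 N or contact force between the fingers and wheel_c above 15 N).
It fails at once if a bystander is shoved or knocked over (moved more than 12 mm) (distance of any of blank_a, blank_b, glue, pickup from where it was at the start of the episode above 0.012 m).
It also fails if it takes over 67 s, if anything falls off the work surface, if the arm or the gripper's body presses on something with over 40 N, if the wrist force passes 120 N, or if a joint passes its speed limit or range.

### The arm

A 7-joint arm with a two-finger parallel gripper is mounted at the origin on the work surface. World frame = base frame: x ahead of the robot, y to its left, z up, the work surface at z = 0. Lengths are in m, angles in rad, forces in N, time in s.
With the tool pointing down it reaches from about 0.4 to 0.85 m from the base axis. Payload 10.4 kg.
Tool frame: the origin (TCP) lies midway between the tips of the shut fingers; the grasp point (between the pads) lies 19 mm behind it; z points along the fingers, y is the line along which they close (so a half turn about z gives the same grasp; the last joint's range is limited). The gripper opens to 87 mm and grips with 3 to 60 N. Pads are 19 mm wide; open, the fingers measure 117 mm over their backs; the gripper's body (75 mm by 190 mm) begins 51 mm behind the grasp point.
Start: joints at [1.144, 0.332, -0.065, 1.46, 0.022, 1.35, -0.088], TCP at [0.246, -0.575, 0.223] pointing down, gripper open.
Joint ranges: [-2.6, 2.6], [-0.5, 2.12], [-1.47, 1.34], [0.16, 2.42], [-1.27, 4.41], [0.06, 2.06], [-2.6, 2.6]. Speed limits (rad/s): [2.22, 2.22, 2.79, 2.79, 3.14, 3.14, 3.14].

### API

Orientations are given as a unit quaternion [x, y, z, w].
In Python, from bench import sensors, eyes, order gives the robot as it stands.
- The arm moves only by the tool arm_command, never from a script. Its argument "steps" is a list of rows, each an object with "rot": the turn, a rotation vector about the world's x, y, z in degrees, a list of three; "slide": the shift along the world's x, y, z in m, a list of three; "grip": the opening, from 0 (shut) to 1 (fully open). A call has exactly 8 rows; each row shifts and turns the commanded pose from where the row before left it; what a row does not reach is not made up. A row lasts 1/8 s, in which the tool goes at most 62.5 mm and 10.7 degrees, less where a joint would pass 70% of its speed; a pose out of reach is approached as far as the arm can. A call with a gripper value outside its range is refused whole. The fingers move at their own pace and stop on an object; "newtons" is the grip in N (left out, the last holds). Time passes only in rows, so rows that do not move let the fingers close, or fill a call up. It gives the time, the measured TCP pose, the force, the opening and the grip force at its end, in the units of the state.
- sensors.read_state(): the state, without advancing time (a new reading comes with each control period).
- eyes.camera(name): name is "scene" or "top"; returns a dict with "pixels" (480x640x3 uint8, red, green, blue), "intrinsics" (3x3 intrinsics, pixels), "pose" (4x4, takes a point from camera to world coordinates). Camera axes: x right, y down, z forward; pixel columns grow to the right and rows downward; lengths in m; the calibration is good to about 2 mm. A picture is of the moment at which its call begins. There is no depth.
- order.close_job(): hands the job in; it is judged then, once.
Trained networks look in a picture, given as the dict that the camera call returned (one of the last four; its "shot" number tells which), for a name from the list of things; names that differ only in an ending like _2 or _b are one class to them, and where a whole thing is asked for, a point or a joint stands for the part that bears it (a point fixed in the world has none). Each returns a list of dicts, best first, with "conf" (0 to 1); they miss things now and then, are a little off and sometimes report something else, mostly with a low value. They report only what shows in the picture. A call takes as long as a camera call. They do not tell look-alikes from the thing itself.
- eyes.look_for(name, picture): "bbox" ([left, top, right, bottom] in pixels, round what is visible of it).
The state is a dict: "time": time; "joint_positions": joint angles; "joint_vel": joint speeds; "joint_torque": joint torques, N m; "ee_pos": TCP position; "eef_rot": TCP orientation; "ft_force": force on the tool from outside, world axes, zero at the start; "torque": the same for the moment, N m; "width": finger opening in m; "grip_force": force on a finger pad.
Only numpy, scipy, OpenCV 4.12 (cv2) and the standard library are available. Lean on these libraries where they do the work, as an engineer would, in place of code of your own. Each camera call takes 0.05 s, during which the arm holds its last target. There are 200 camera calls.

## Working session

There is one attempt and no reset: what is moved stays moved. The work goes in short steps, Python scripts to look and compute and a tool call to move; the robot and the scene stay as the last step left them, time stands still between calls to the robot, and variables do not carry over. Pictures are saved under pics/ and viewed, at most 10 in all, crops included, and the job is handed in when it is done.

Besides the shell and the picture viewer there is one more tool, called after ">>>" as name(argument=value, ...) on one line, values as JSON. arm_command: Moves the arm, as the interface text tells. Its arguments: {"type":"object","properties":{"steps":{"type":"array","items":{"type":"object","properties":{"rot":{"type":"array","items":{"type":"number"}},"slide":{"type":"array","items":{"type":"number"}},"grip":{"type":"number"}}}},"newtons":{"type":"number"}},"required":["steps"]}

```bash
mkdir -p pics
cat > h.py <<'E'
import numpy as np, cv2
from bench import sensors, eyes, order
def px2w(pic,u,v,z):
    K=np.array(pic["intrinsics"]);T=np.array(pic["pose"])
    d=T[:3,:3]@np.linalg.solve(K,[u,v,1.]);o=T[:3,3]
    return o+d*(z-o[2])/d[2]
def w2px(pic,p):
    K=np.array(pic["intrinsics"]);T=np.array(pic["pose"])
    q=K@(T[:3,:3].T@(np.array(p)-T[:3,3]));return q[:2]/q[2]
def save(pic,n): cv2.imwrite(f"pics/{n}.png",pic["pixels"][:,:,::-1])
E
python3 - <<'E'
from h import *
s=sensors.read_state();print(s["time"],s["ee_pos"],s["eef_rot"],s["width"])
for c in("top","scene"):
    p=eyes.camera(c);save(p,c+"0");print(c,np.array(p["pose"])[:3,3])
    for n in("wheel_a","blank_a","glue","pickup","pocket"):
        for d in eyes.look_for(n,p):
            b=d["bbox"];u,v=(b[0]+b[2])/2,(b[1]+b[3])/2
            print(n,round(d["conf"],2),np.round(b),np.round(px2w(p,u,v,.014),3))
E
```

```text
0.0 [ 0.24541501 -0.57438035  0.22176486] [ 9.79687296e-01  2.00530061e-01 -1.59066936e-04 -6.86655769e-04] 0.08716058565206333
top [0.44252284 0.04958157 0.85870123]
wheel_a 0.79 [428. 244. 444. 258.] [ 0.525 -0.206  0.014]
wheel_a 0.66 [298. 225. 312. 242.] [0.565 0.044 0.014]
wheel_a 0.65 [366. 232. 382. 251.] [ 0.546 -0.088  0.014]
wheel_a 0.56 [272. 196. 290. 216.] [0.62  0.089 0.014]
blank_a 0.77 [411. 321. 432. 338.] [ 0.377 -0.17   0.014]
blank_a 0.7 [399. 168. 420. 191.] [ 0.667 -0.164  0.014]
glue 0.49 [314. 320. 332. 339.] [0.382 0.015 0.014]
pickup 0.87 [255. 142. 319. 182.] [0.707 0.075 0.014]
pocket 0.81 [150. 199. 235. 310.] [0.531 0.259 0.014]
scene [0.96081533 0.22412512 0.83925204]
wheel_a 0.79 [173. 196. 190. 218.] [ 0.529 -0.2    0.014]
wheel_a 0.77 [302. 262. 324. 284.] [0.56  0.048 0.014]
wheel_a 0.75 [313. 307. 333. 328.] [0.623 0.092 0.014]
wheel_a 0.72 [227. 227. 247. 247.] [ 0.547 -0.089  0.014]
blank_a 0.93 [232. 135. 252. 156.] [ 0.374 -0.166  0.014]
blank_a 0.73 [227. 229. 248. 247.] [ 0.548 -0.088  0.014]
blank_a 0.57 [145. 272. 173. 297.] [ 0.67  -0.161  0.014]
glue 0.74 [326. 163. 347. 189.] [0.371 0.013 0.014]
glue 0.24 [173. 192. 190. 216.] [ 0.525 -0.203  0.014]
pickup 0.85 [250. 342. 336. 388.] [0.708 0.08  0.014]
pocket 0.62 [380. 236. 513. 380.] [0.537 0.256 0.014]
pocket 0.6 [227. 228. 246. 248.] [ 0.548 -0.089  0.014]
```

View pics/top0.png

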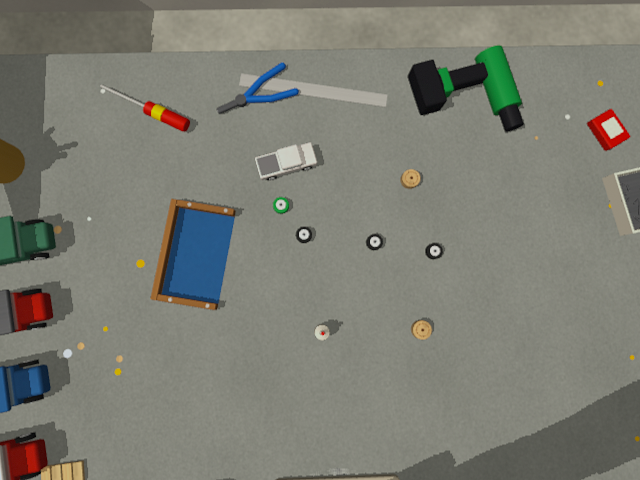

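View pics/scene0.png

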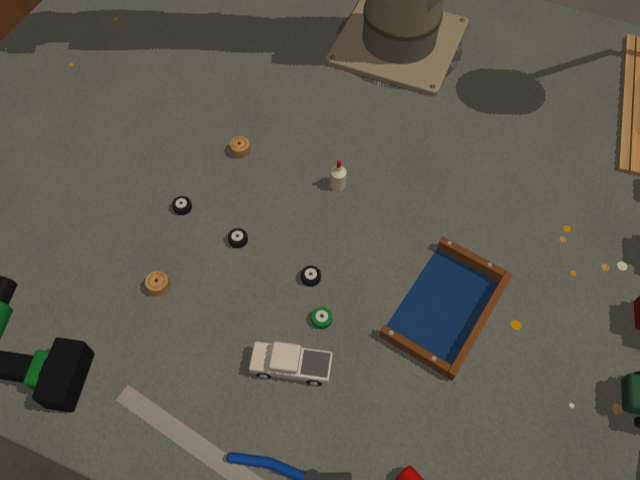

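The top view shows the black wheels at (304,234), (375,241) and (434,251), with the green look-alike at (281,205). The blanks are at (411,178) and (422,329), the glue at (322,332) and the pickup at (287,161). The pocket is at about (195,255), with its mouth facing the wheels, and the scene view agrees.

```bash
cat >> h.py <<'E'
def pocket(p):
    h=cv2.cvtColor(p["pixels"],cv2.COLOR_RGB2HSV);m=cv2.inRange(h,(100,120,50),(118,255,200))
    cs,_=cv2.findContours(m,cv2.RETR_EXTERNAL,cv2.CHAIN_APPROX_NONE);c=max(cs,key=cv2.contourArea)[:,0]
    return np.array([px2w(p,u,v,0)[:2] for u,v in c])
def hubs(p,z=.014):
    "bright hubs of wheels inside detected boxes"
    out=[]
    for d in eyes.look_for("wheel_a",p):
        b=np.array(d["bbox"]);l,t,r,q=np.round(b).astype(int)
        im=p["pixels"][t:q,l:r].astype(float);g=im.min(2);m=g>130
        ys,xs=np.nonzero(m)
        col=im.reshape(-1,3).mean(0)
        if len(xs): out.append((round(d["conf"],2),np.round(px2w(p,l+xs.mean(),t+ys.mean(),z)[:2],4),"GREEN" if col[1]>1.3*col[0] else "black"))
    return out
E
python3 - <<'E'
from h import *
for c in("top","scene"):
    p=eyes.camera(c);w=pocket(p)
    r=cv2.minAreaRect((w*1000).astype(np.float32));print(c,r,np.round(cv2.boxPoints(r)))
    for x in hubs(p):print(x)
E
```

```text
top ((531.0612182617188, 251.0274658203125), (109.14085388183594, 169.66201782226562), 78.98770141601562) [[437. 214.]
 [604. 181.]
 [625. 288.]
 [458. 321.]]
(0.77, array([0.6235, 0.0896]), 'GREEN')
(0.73, array([0.5647, 0.0465]), 'black')
(0.72, array([ 0.5485, -0.0901]), 'black')
(0.58, array([ 0.5256, -0.2036]), 'black')
scene ((524.415771484375, 250.4353485107422), (108.2662124633789, 158.60504150390625), 78.88043975830078) [[436. 213.]
 [592. 182.]
 [613. 288.]
 [457. 319.]]
(0.93, array([0.5621, 0.0455]), 'black')
(0.91, array([0.6214, 0.0884]), 'GREEN')
(0.62, array([ 0.5231, -0.2055]), 'black')
(0.6, array([ 0.5441, -0.0906]), 'black')
```

>>> arm_command(steps=[{"slide": [0.025,0.045,-0.01],"rot": [0,0,8.4],"grip": 0.25},{"slide": [0.025,0.045,-0.01],"rot": [0,0,8.4],"grip": 0.25},{"slide": [0.025,0.045,-0.01],"rot": [0,0,8.4],"grip": 0.25},{"slide": [0.025,0.045,-0.01],"rot": [0,0,8.4],"grip": 0.25},{"slide": [0.025,0.045,-0.01],"rot": [0,0,8.4],"grip": 0.25},{"slide": [0.025,0.045,-0.01],"rot": [0,0,8.4],"grip": 0.25},{"slide": [0.025,0.045,-0.01],"rot": [0,0,8.4],"grip": 0.25},{"slide": [0.025,0.045,-0.01],"rot": [0,0,8.4],"grip": 0.25}])

```text
time: 1.8
ee_pos: [0.4463, -0.2134, 0.1426]
eef_rot: [0.703, 0.711, 0.0, 0.0]
ft_force: [0.9, -1.0, 0.7]
width: 0.0227
grip_force: 0.0
```

>>> arm_command(steps=[{"slide": [0.0232,0.0417,-0.006],"grip": 0.25},{"slide": [0.0232,0.0417,-0.006],"grip": 0.25},{"slide": [0.0232,0.0417,-0.006],"grip": 0.25},{"slide": [0.0232,0.0417,-0.006],"grip": 0.25},{"slide": [0.0232,0.0417,-0.006],"grip": 0.25},{"slide": [0,0,-0.04],"grip": 0.25},{"slide": [0,0,-0.04],"grip": 0.25},{"slide": [0,0,-0.026],"grip": 0.25}])

```text
schema error: expected keys rot, slide, grip
```

>>> arm_command(steps=[{"slide": [0.0232,0.0417,-0.006],"rot": [0,0,0],"grip": 0.25},{"slide": [0.0232,0.0417,-0.006],"rot": [0,0,0],"grip": 0.25},{"slide": [0.0232,0.0417,-0.006],"rot": [0,0,0],"grip": 0.25},{"slide": [0.0232,0.0417,-0.006],"rot": [0,0,0],"grip": 0.25},{"slide": [0.0232,0.0417,-0.006],"rot": [0,0,0],"grip": 0.25},{"slide": [0,0,-0.04],"rot": [0,0,0],"grip": 0.25},{"slide": [0,0,-0.04],"rot": [0,0,0],"grip": 0.25},{"slide": [0,0,-0.026],"rot": [0,0,0],"grip": 0.25}])

```text
time: 2.8
ee_pos: [0.5608, -0.0063, 0.0047]
eef_rot: [0.705, 0.709, -0.001, -0.001]
ft_force: [0.4, -0.5, 0.8]
width: 0.0218
grip_force: 0.0
```

Run:
```python
from h import *
p=eyes.camera("scene");print(hubs(p));s=sensors.read_state();print(s["ee_pos"])
cv2.imwrite("pics/s1.png",cv2.resize(p["pixels"][180:400,180:460,::-1],None,fx=2.5,fy=2.5))
```

```text
[(0.94, array([0.6212, 0.0886]), 'GREEN'), (0.87, array([0.5622, 0.0456]), 'black')]
[ 0.55956274 -0.00635885  0.00395248]
```

View pics/s1.png

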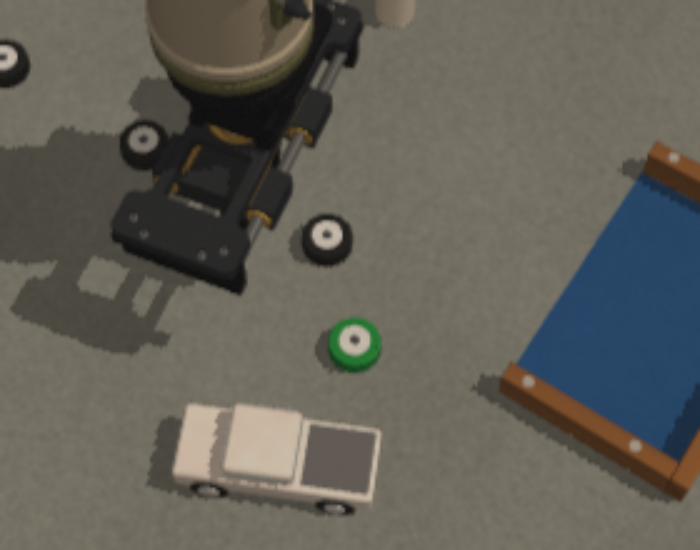

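The crop shows the shut gripper behind wheel C at (327,240), clear of the green wheel at (355,345), with the pocket mouth at (560,260). Sweeping C now.

>>> arm_command(steps=[{"slide": [0.0025,0.01,0.001],"rot": [0,0,0],"grip": 0.25},{"slide": [0.001,0.012,0],"rot": [0,0,0],"grip": 0.25},{"slide": [0.001,0.014,0],"rot": [0,0,0],"grip": 0.25},{"slide": [0.001,0.015,0],"rot": [0,0,0],"grip": 0.25},{"slide": [0.001,0.015,0],"rot": [0,0,0],"grip": 0.25},{"slide": [0.001,0.015,0],"rot": [0,0,0],"grip": 0.25},{"slide": [0.001,0.015,0],"rot": [0,0,0],"grip": 0.25},{"slide": [0.001,0.014,0],"rot": [0,0,0],"grip": 0.25}])

```text
time: 3.9
ee_pos: [0.5711, 0.1048, 0.0075]
eef_rot: [0.705, 0.709, 0.0, -0.0]
ft_force: [1.3, -0.3, 0.9]
width: 0.0218
grip_force: 0.1
```

Run:
```python
from h import *
p=eyes.camera("scene");print(hubs(p));s=sensors.read_state();print(s["ee_pos"],s["ft_force"])
```

```text
[(0.8, array([ 0.5442, -0.0905]), 'black')]
[0.57095666 0.1061587  0.00766501] [ 0.90073181  0.33926271 -1.04543432]
```

Run:
```python
from h import *
a=eyes.camera("scene");b=eyes.camera("top");print(hubs(b))
f=lambda i:cv2.resize(i[:,:,::-1],(400,400))
cv2.imwrite("pics/s2.png",np.hstack([f(a["pixels"][180:400,240:460]),f(b["pixels"][140:340,140:340])]))
```

```text
[(0.59, array([ 0.5249, -0.2029]), 'black'), (0.49, array([ 0.5463, -0.0872]), 'black')]
```

View pics/s2.png

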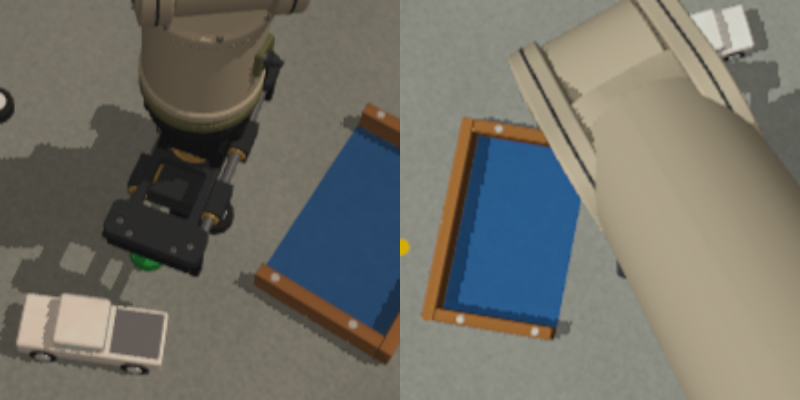

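The left half shows wheel C's edge at (225,215), just ahead of the fingers, and green untouched at (147,257). The right half shows the arm hiding it from above. Continuing.

>>> arm_command(steps=[{"slide": [0.001,0.015,-0.001],"rot": [0,0,0],"grip": 0.25},{"slide": [0.001,0.018,0],"rot": [0,0,0],"grip": 0.25},{"slide": [0.001,0.019,0],"rot": [0,0,0],"grip": 0.25},{"slide": [0.001,0.019,0],"rot": [0,0,0],"grip": 0.25},{"slide": [0.001,0.019,0],"rot": [0,0,0],"grip": 0.25},{"slide": [0.001,0.018,0],"rot": [0,0,0],"grip": 0.25},{"slide": [0.001,0.015,0],"rot": [0,0,0],"grip": 0.25},{"slide": [0.001,0.01,0],"rot": [0,0,0],"grip": 0.25}])

```text
time: 5.15
ee_pos: [0.5791, 0.2379, 0.0066]
eef_rot: [0.705, 0.709, 0.0, -0.0]
ft_force: [0.1, -0.0, 0.4]
width: 0.0221
grip_force: 0.1
```

Run:
```python
from h import *
p=eyes.camera("scene");print(hubs(p));s=sensors.read_state();print(s["ee_pos"],s["ft_force"])
```

```text
[]
[0.5789285  0.23815576 0.00660568] [ 0.34066283  0.04497181 -0.3350356 ]
```

>>> arm_command(steps=[{"slide": [0,-0.025,0],"rot": [0,0,0],"grip": 0.25},{"slide": [0,-0.025,0.03],"rot": [0,0,0],"grip": 0.25},{"slide": [-0.005,-0.055,0.025],"rot": [0,0,0],"grip": 0.25},{"slide": [-0.006,-0.055,0],"rot": [0,0,0],"grip": 0.25},{"slide": [-0.006,-0.055,0],"rot": [0,0,0],"grip": 0.25},{"slide": [-0.006,-0.055,0],"rot": [0,0,0],"grip": 0.25},{"slide": [-0.006,-0.055,0],"rot": [0,0,0],"grip": 0.25},{"slide": [-0.004,-0.053,0],"rot": [0,0,0],"grip": 0.25}])

```text
time: 6.25
ee_pos: [0.5453, -0.1441, 0.0618]
eef_rot: [0.706, 0.709, -0.0, 0.0]
ft_force: [0.5, -0.4, 0.2]
width: 0.0215
grip_force: 0.0
```

Run:
```python
from h import *
s=sensors.read_state();print(s["ee_pos"],s["ft_force"])
for c in("top","scene"):print(hubs(eyes.camera(c)))
```

```text
[ 0.54533924 -0.14408697  0.06181461] [ 0.46656764 -0.44644491  0.18890314]
[(0.56, array([0.5797, 0.26  ]), 'black'), (0.53, array([0.6229, 0.0893]), 'GREEN')]
[(0.68, array([0.5778, 0.2586]), 'black'), (0.62, array([ 0.5439, -0.0907]), 'black')]
```

C sits at (0.579, 0.259), inside as predicted. Next is B.

>>> arm_command(steps=[{"slide": [0,0.002,-0.035],"rot": [0,0,0],"grip": 0.25},{"slide": [0,0.002,-0.021],"rot": [0,0,0],"grip": 0.25},{"slide": [0,0.01,0],"rot": [0,0,0],"grip": 0.25},{"slide": [0,0.012,0],"rot": [0,0,0],"grip": 0.25},{"slide": [0,0.013,0],"rot": [0,0,0],"grip": 0.25},{"slide": [-0.002,0.015,0],"rot": [0,0,0],"grip": 0.25},{"slide": [-0.002,0.016,0],"rot": [0,0,0],"grip": 0.25},{"slide": [-0.002,0.018,0],"rot": [0,0,0],"grip": 0.25}])

```text
time: 7.45
ee_pos: [0.5399, -0.0521, 0.0057]
eef_rot: [0.705, 0.709, 0.0, 0.0]
ft_force: [-0.1, 0.5, -0.2]
width: 0.0217
grip_force: 0.1
```

>>> arm_command(steps=[{"slide": [-0.002,0.018,0],"rot": [0,0,0],"grip": 0.25},{"slide": [-0.0025,0.019,0],"rot": [0,0,0],"grip": 0.25},{"slide": [-0.0025,0.019,0],"rot": [0,0,0],"grip": 0.25},{"slide": [-0.0025,0.019,0],"rot": [0,0,0],"grip": 0.25},{"slide": [-0.0025,0.019,0],"rot": [0,0,0],"grip": 0.25},{"slide": [-0.0025,0.019,0],"rot": [0,0,0],"grip": 0.25},{"slide": [-0.0025,0.019,0],"rot": [0,0,0],"grip": 0.25},{"slide": [-0.0025,0.018,0],"rot": [0,0,0],"grip": 0.25}])

```text
time: 8.45
ee_pos: [0.5202, 0.0981, 0.0055]
eef_rot: [0.705, 0.709, 0.0, -0.0]
ft_force: [0.7, 0.3, 0.3]
width: 0.0216
grip_force: 0.1
```

Run:
```python
from h import *
p=eyes.camera("scene");s=sensors.read_state();print(s["ee_pos"],hubs(p))
cv2.imwrite("pics/s3.png",cv2.resize(p["pixels"][140:380,200:500,::-1],None,fx=2,fy=2))
```

```text
[0.51976729 0.10102749 0.0057534 ] [(0.89, array([0.5776, 0.2586]), 'black'), (0.89, array([0.6248, 0.0902]), 'GREEN')]
```

View pics/s3.png

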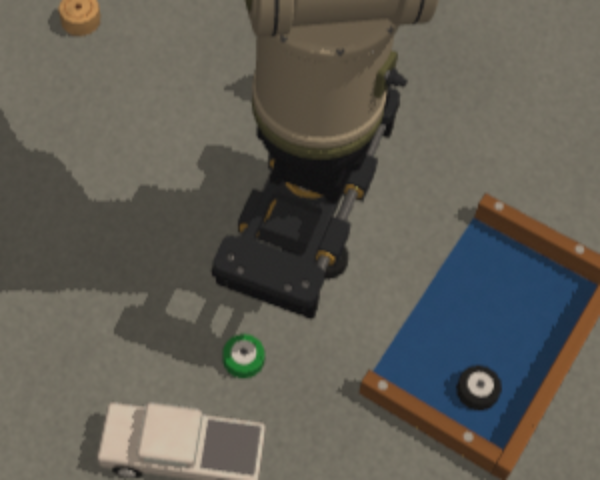

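Wheel B's edge shows at (340,262), ahead of the fingers. Wheel C lies in the pocket at (480,386). Continuing to push B.

>>> arm_command(steps=[{"slide": [-0.0022,0.019,0],"rot": [0,0,0],"grip": 0.25},{"slide": [-0.0022,0.02,0],"rot": [0,0,0],"grip": 0.25},{"slide": [-0.0022,0.02,0],"rot": [0,0,0],"grip": 0.25},{"slide": [-0.0022,0.02,0],"rot": [0,0,0],"grip": 0.25},{"slide": [-0.0022,0.02,0],"rot": [0,0,0],"grip": 0.25},{"slide": [-0.0022,0.019,0],"rot": [0,0,0],"grip": 0.25},{"slide": [-0.002,0.016,0],"rot": [0,0,0],"grip": 0.25},{"slide": [-0.002,0.011,0],"rot": [0,0,0],"grip": 0.25}])

```text
time: 9.55
ee_pos: [0.5033, 0.2426, 0.0056]
eef_rot: [0.705, 0.709, 0.0, -0.0]
ft_force: [0.3, -0.7, 0.7]
width: 0.0218
grip_force: 0.1
```

>>> arm_command(steps=[{"slide": [0,-0.025,0],"rot": [0,0,0],"grip": 0.25},{"slide": [0,-0.03,0.03],"rot": [0,0,0],"grip": 0.25},{"slide": [0.003,-0.055,0.025],"rot": [0,0,0],"grip": 0.25},{"slide": [0.003,-0.055,0],"rot": [0,0,0],"grip": 0.25},{"slide": [0.003,-0.055,0],"rot": [0,0,0],"grip": 0.25},{"slide": [0.003,-0.055,0],"rot": [0,0,0],"grip": 0.25},{"slide": [0.003,-0.055,0],"rot": [0,0,0],"grip": 0.25},{"slide": [0.003,-0.055,0],"rot": [0,0,0],"grip": 0.25}])

```text
time: 10.55
ee_pos: [0.5213, -0.1452, 0.0608]
eef_rot: [0.705, 0.709, 0.0, 0.0]
ft_force: [1.1, 0.9, -0.7]
width: 0.022
grip_force: 0.0
```

Run:
```python
from h import *
s=sensors.read_state();print(s["ee_pos"],s["ft_force"])
for c in("top","scene"):print(hubs(eyes.camera(c)))
```

```text
[ 0.52133943 -0.14524996  0.06077443] [ 1.13298914  0.94052916 -0.65019893]
[(0.77, array([0.6221, 0.0892]), 'GREEN'), (0.76, array([0.5033, 0.265 ]), 'black'), (0.74, array([0.5797, 0.26  ]), 'black')]
[(0.69, array([0.6212, 0.0886]), 'GREEN'), (0.59, array([0.5779, 0.2586]), 'black'), (0.55, array([0.5013, 0.2638]), 'black')]
```

>>> arm_command(steps=[{"slide": [0.001,-0.04,0],"rot": [0,0,0],"grip": 0.25},{"slide": [0.001,-0.04,0],"rot": [0,0,0],"grip": 0.25},{"slide": [0.001,-0.031,0],"rot": [0,0,0],"grip": 0.25},{"slide": [0,0,-0.034],"rot": [0,0,0],"grip": 0.25},{"slide": [0,0,-0.021],"rot": [0,0,0],"grip": 0.25},{"slide": [0,0.008,0],"rot": [0,0,0],"grip": 0.25},{"slide": [0,0.01,0],"rot": [0,0,0],"grip": 0.25},{"slide": [0,0.012,0],"rot": [0,0,0],"grip": 0.25}])

```text
time: 11.75
ee_pos: [0.5252, -0.2231, 0.0067]
eef_rot: [0.705, 0.709, 0.0, 0.001]
ft_force: [0.1, -0.1, -0.1]
width: 0.0216
grip_force: 0.0
```

>>> arm_command(steps=[{"slide": [0.0004,0.014,0],"rot": [0,0,0],"grip": 0.25},{"slide": [0.0005,0.016,0],"rot": [0,0,0],"grip": 0.25},{"slide": [0.0005,0.018,0],"rot": [0,0,0],"grip": 0.25},{"slide": [0.0005,0.019,0],"rot": [0,0,0],"grip": 0.25},{"slide": [0.0005,0.019,0],"rot": [0,0,0],"grip": 0.25},{"slide": [0.0005,0.019,0],"rot": [0,0,0],"grip": 0.25},{"slide": [0.0005,0.019,0],"rot": [0,0,0],"grip": 0.25},{"slide": [0.0005,0.019,0],"rot": [0,0,0],"grip": 0.25}])

```text
time: 12.75
ee_pos: [0.5283, -0.08, 0.0056]
eef_rot: [0.705, 0.709, 0.0, 0.0]
ft_force: [-0.2, 0.0, 0.1]
width: 0.0216
grip_force: 0.2
```

>>> arm_command(steps=[{"slide": [0.0005,0.019,0],"rot": [0,0,0],"grip": 0.25},{"slide": [0.0005,0.019,0],"rot": [0,0,0],"grip": 0.25},{"slide": [0.0005,0.019,0],"rot": [0,0,0],"grip": 0.25},{"slide": [0.0005,0.019,0],"rot": [0,0,0],"grip": 0.25},{"slide": [0.0005,0.019,0],"rot": [0,0,0],"grip": 0.25},{"slide": [0.0005,0.019,0],"rot": [0,0,0],"grip": 0.25},{"slide": [0.0005,0.019,0],"rot": [0,0,0],"grip": 0.25},{"slide": [0.0005,0.019,0],"rot": [0,0,0],"grip": 0.25}])

```text
time: 13.75
ee_pos: [0.5321, 0.072, 0.0056]
eef_rot: [0.705, 0.709, 0.0, -0.0]
ft_force: [-0.3, -0.1, -0.4]
width: 0.0216
grip_force: 0.2
```

Run:
```python
from h import *
p=eyes.camera("scene");s=sensors.read_state();print(s["ee_pos"],hubs(p))
cv2.imwrite("pics/s4.png",cv2.resize(p["pixels"][140:380,200:500,::-1],None,fx=2,fy=2))
```

```text
[0.53196752 0.07517502 0.00575798] [(0.95, array([0.5014, 0.2639]), 'black'), (0.8, array([0.621 , 0.0886]), 'GREEN'), (0.78, array([0.5776, 0.2586]), 'black'), (0.64, array([0.5302, 0.0997]), 'black')]
```

View pics/s4.png

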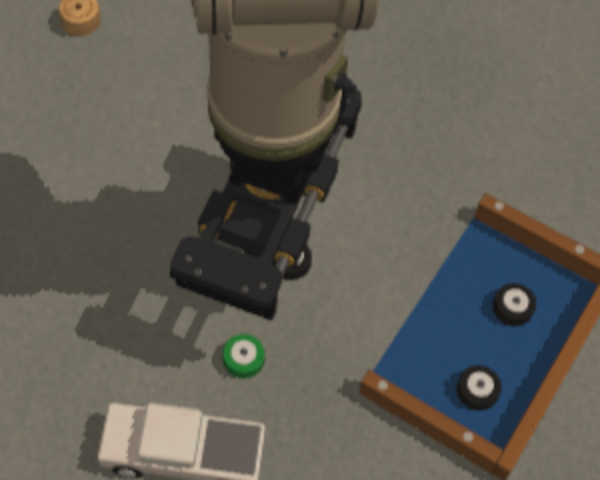

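Wheel A's edge is at (300,260), ahead of the fingers. B and C are in the pocket at (515,302) and (480,386). Finishing A between them.

>>> arm_command(steps=[{"slide": [0.001,0.019,0],"rot": [0,0,0],"grip": 0.25},{"slide": [0.001,0.02,0],"rot": [0,0,0],"grip": 0.25},{"slide": [0.001,0.02,0],"rot": [0,0,0],"grip": 0.25},{"slide": [0.001,0.02,0],"rot": [0,0,0],"grip": 0.25},{"slide": [0.001,0.02,0],"rot": [0,0,0],"grip": 0.25},{"slide": [0.001,0.018,0],"rot": [0,0,0],"grip": 0.25},{"slide": [0.001,0.015,0],"rot": [0,0,0],"grip": 0.25},{"slide": [0.001,0.01,0],"rot": [0,0,0],"grip": 0.25}])

```text
time: 14.85
ee_pos: [0.5403, 0.2137, 0.0055]
eef_rot: [0.705, 0.709, 0.0, -0.0]
ft_force: [0.3, -0.3, 0.9]
width: 0.0216
grip_force: 0.1
```

>>> arm_command(steps=[{"slide": [0,-0.025,0],"rot": [0,0,0],"grip": 0.25},{"slide": [0,-0.03,0.03],"rot": [0,0,0],"grip": 0.25},{"slide": [0,-0.055,0.03],"rot": [0,0,0],"grip": 0.25},{"slide": [0,-0.055,0.02],"rot": [0,0,0],"grip": 0.25},{"slide": [0,-0.055,0.02],"rot": [0,0,0],"grip": 0.25},{"slide": [0,-0.055,0.02],"rot": [0,0,0],"grip": 0.25},{"slide": [0,-0.04,0.02],"rot": [0,0,0],"grip": 0.25},{"slide": [0,0,0],"rot": [0,0,0],"grip": 0.25}])

```text
time: 15.85
ee_pos: [0.5408, -0.1065, 0.147]
eef_rot: [0.707, 0.707, 0.0, 0.002]
ft_force: [-0.0, 0.4, -0.7]
width: 0.022
grip_force: 0.0
```

Run:
```python
from h import *
for c in("top","scene"):
    p=eyes.camera(c)
    for h in hubs(p):
        d=h[1]-[.531,.251];print(c,h,"pocket",np.round([d@[.191,.982],d@[-.982,.191]],3))
    for n in("blank_a","glue","pickup"):
        for d in eyes.look_for(n,p)[:2]:print(n,round(d["conf"],2),np.round(d["bbox"]))
cv2.imwrite("pics/end.png",p["pixels"][:,:,::-1])
```

```text
top (0.78, array([0.541 , 0.2359]), 'black') pocket [-0.013 -0.013]
top (0.67, array([0.5797, 0.26  ]), 'black') pocket [ 0.018 -0.046]
top (0.66, array([0.5034, 0.2651]), 'black') pocket [0.009 0.03 ]
top (0.48, array([0.6239, 0.0895]), 'GREEN') pocket [-0.141 -0.122]
blank_a 0.63 [409. 323. 433. 338.]
blank_a 0.31 [184. 219. 203. 240.]
glue 0.23 [197. 242. 213. 256.]
pickup 0.63 [254. 143. 316. 181.]
scene (0.9, array([0.5387, 0.2348]), 'black') pocket [-0.014 -0.011]
scene (0.88, array([0.6212, 0.0886]), 'GREEN') pocket [-0.142 -0.12 ]
scene (0.69, array([0.5778, 0.2586]), 'black') pocket [ 0.016 -0.045]
blank_a 0.77 [145. 270. 173. 298.]
blank_a 0.68 [234. 143. 252. 159.]
glue 0.8 [330. 161. 348. 188.]
pickup 0.67 [249. 346. 335. 389.]
```

View pics/end.png

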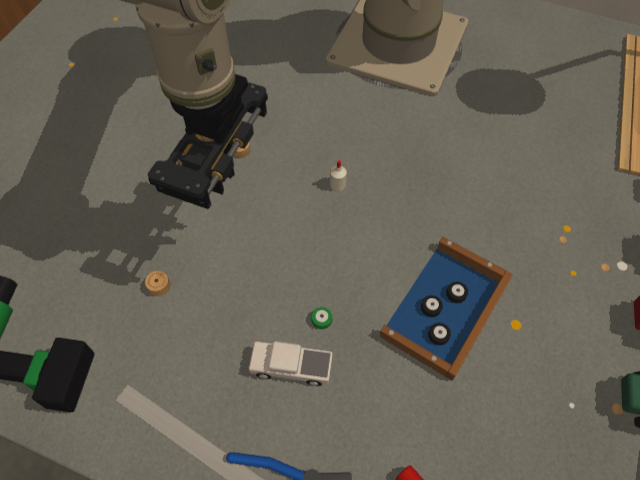

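The three wheels lie in the pocket at (457,292), (432,305) and (440,333). The blanks, glue and pickup are where they began, and the gripper is clear.

```bash
python3 -c "
from bench import order
print(order.close_job())"
```

```text
the job is handed in; nothing more can be done
None
```

All three black wheels were swept into the pocket and lie on its blue floor, each at least 40 mm inside the mouth; the blanks, glue bottle and pickup appear unmoved, the arm is clear, and the job was handed in at about 16 s (no verdict was returned).

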